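# Clear, load and stroke the lever marking press

### The arm

A 7-joint arm with a two-finger parallel gripper is mounted at the origin on the work surface. World frame = base frame: x ahead of the robot, y to its left, z up, the work surface at z = 0. Lengths are in m, angles in rad, forces in N, time in s.
With the tool pointing down it reaches from about 0.425 to 0.825 m from the base axis. Payload 3.6 kg.
Tool frame: the origin (TCP) lies at the very end of the fingers, on their centre line; the grasp point (between the pads) lies 19 mm behind it (robot.hold_point_z is the distance from the TCP to the grasp point, in m); z points along the fingers, y is the line along which they close (so a half turn about z gives the same grasp; the last joint's range is limited). The gripper opens to 93 mm and grips with 3 to 60 N. Pads are 15 mm wide; open, the fingers measure 128 mm over their backs; the gripper's body (75 mm by 188 mm) begins 65 mm behind the grasp point.
Start: joints at [1.105, 0.615, -0.013, 1.423, 0.008, 1.103, -0.04], TCP at [0.276, -0.588, 0.219] pointing down, gripper open.
Joint ranges: [-3.12, 3.12], [-0.3, 2.06], [-1.34, 1.32], [0.26, 2.42], [-1.36, 4.5], [0.01, 1.98], [-2.84, 2.84]. Speed limits (rad/s): [2.79, 2.79, 3.14, 3.14, 3.14, 3.14, 3.14].

### API

Orientations are given as a 3x3 rotation matrix whose columns are the frame's x, y, z axes.
In Python, from station import monitor, optics, hand_in, robot gives the robot as it stands.
- The arm moves only by the shell command python3 -m pendant 'ROWS' [FORCE]. ROWS is JSON, a list of rows, each an object of numbers: "x", "y", "z": the shift along the tool's x, y, z in cm; "turn": the turn about the tool's z in degrees; "fingers": the finger opening in cm, from 0 to 9.3. A call has 1 to 8 rows; each row is the pose to reach, as a shift and turn from the pose commanded when the call began, along the tool's axes at that moment; what a row does not reach only later rows make up. A row lasts 1/10 s, in which the tool goes at most 50 mm and 8.59 degrees, less where a joint would pass 70% of its speed; a pose out of reach is approached as far as the arm can. A call with a gripper value outside its range is refused whole. The fingers move at their own pace and stop on an object; FORCE is the grip in N (left out, the last holds). Time passes only in rows, so rows that repeat a pose let the fingers close. It gives the time, the measured TCP pose, the force, the opening and the grip force at its end, in the units of the state.
- monitor.get_state(): the state, without advancing time (a new reading comes with each control period).
- optics.snapshot(name): name is "side" or "top" or "wrist"; returns a dict with "img" (480x640x3 uint8, red, green, blue), "mtx" (3x3 intrinsics, pixels), "eye" and "rotation" of the camera in the world; the wrist camera has in their place "hand_eye" (4x4, takes a point from camera to tool coordinates, whose origin is the TCP and whose axes are the flange's). Camera axes: x right, y down, z forward; pixel columns grow to the right and rows downward; lengths in m; the calibration is good to about 2 mm. A picture is of the moment at which its call begins: read the wrist's pose just before it. There is no depth.
- hand_in(): hands the job in; it is judged then, once.
The state is a dict: "time_s": time; "joints": joint angles; "joint_vel": joint speeds; "tau": joint torques, N m; "ee_pos": TCP position; "tcp_rot": TCP orientation; "wrist_force": force on the tool from outside, world axes, zero at the start; "moment": the same for the moment, N m; "grip_width": finger opening in m; "grasp_force": force on a finger pad.
Only numpy, scipy, OpenCV 4.12 (cv2) and the standard library are available. Lean on these libraries where they do the work, as an engineer would, in place of code of your own. Each camera call takes 0.05 s, during which the arm holds its last target. There are 200 camera calls.

### The job

Clear the stray sleeve off the press bed and stand it upright in the grey bin beside the other two, and push the flat aluminium blank flush home against both the back fence and the end stop, under the ram. Only then swing the red lever handle all the way down to its stop and guide it back up to rest, without letting it snap back by itself. Leave the blank home and do not disturb the other things on the bench.

Things in the scene. Friction and masses are not known exactly. Their poses are not given: they have to be found in the camera images.
- press: green hand-lever marking press, fixed to the bench (place and yaw vary). Origin at bench level; x runs from its open front to its back, y along the bed, z up. Its grey bed spans x -140..160, y -130..180 mm, top 30 mm above the bench. Below the head a column stands behind the fence, x 77..147, y -90..-10 mm
- fence (a point): steel back fence of the press: middle of its front face (press frame 60, 35, 37 mm). The face looks to -x, spans y -90..160 mm and stands 14 mm above the bed; axes as press
- end_stop (a point): steel end stop of the press: middle of its face (press frame 10, -90, 37 mm). The face looks to +y, spans x -40..60 mm and stands 14 mm above the bed; axes as press
- head (a point): green head overhanging the bed, 157 x 70 x 100 mm: middle of its front face (press frame -10, -50, 145 mm); the head spans press x -10..147, y -85..-15, z 95..195 mm. The steel ram (28 mm diameter) hangs from it at x 18, y -50, its lower end 82 mm above the bench, 52 mm with the lever down
- press_home (a point): point on the bed top where the blank's origin lies when it is home (press frame 18, -15, 30 mm); axes as press
- lever (a joint): angle of the sprung lever, rad: 0 is up (at rest), 1.0 is down at its stop; a spring returns it. About 4 N on the handle starts it, 12 N at the stop
- lever_grip (a point): middle of the red handle bar, 24 mm diameter, 110 mm long, parallel to the press's y; moves with the lever. 200 mm from the hinge axis on the front (-x) side: 0.5 rad above hinge level at rest, 0.5 rad below it at the stop. The steel arm joins the bar near its +y end, 60 mm from this point
- lever_hinge (a point): point on the lever's hinge axis (parallel to the press's y, 155 mm above the bench) in the plane of lever_grip
- blank: flat aluminium plate, 84 mm (its x) by 150 mm (its y) by 18 mm thick, 0.6 kg, lying on the press bed in front of the stray sleeve; too wide to grip well. Origin: centre of the underside. Two small dark dots mark its +y end; home, its axes are parallel to the press's
- sleeve: stray turned aluminium sleeve (solid), 44 mm diameter, 80 mm tall, 0.2 kg, standing on the press bed between blank and back fence. Origin: centre of the underside, z up its axis
- bin: grey open bin fixed on the bench, outside 200 mm (x) by 140 mm (y) by 45 mm tall, walls and floor 5 mm; two sleeves stand in its -x end, its +x end is free. Origin: centre of the underside
- bin_free (a point): inner floor of the bin in the middle of its free end (bin frame 40, 0, 5 mm)
- bin_sleeve1: sleeve like the stray one, standing in the bin; to be left alone
- bin_sleeve2: sleeve like the stray one, standing in the bin; to be left alone
- caliper: steel caliper with black slider, 200 x 60 x 14 mm, lying on the bench; bystander. Origin under the middle of its beam (along x)
- marker: red and black marker pen, 133 mm long, 18 mm thick, lying; bystander. Origin under its middle, x along it
- driver: yellow-handled screwdriver lying on the bench; bystander. x along it
- bottle: white bottle with blue cap, 64 mm diameter, 170 mm tall; bystander. Origin: centre of its underside
- pot: white pot with pens, 72 mm diameter, 100 mm tall, pens to 160 mm; bystander. Origin: centre of its underside
- can: blue can, 70 mm diameter, 120 mm tall; bystander. Origin: centre of its underside

How it is judged:
On the way, in this order (a step that is already met when the one before it is completed fails the run):
1. the stray sleeve stands released in the bin and the blank is home against fence and stop (x of sleeve in the frame of bin between -0.08 and 0.08 m and y of sleeve in the frame of bin between -0.05 and 0.05 m and z of sleeve in the frame of bin below 0.012 m and angle between sleeve's own z axis and vertical below 0.12 rad and horizontal distance between blank and press_home below 0.005 m and angle between the y axis of blank and the y axis of press, either way round below 0.05 rad and z of blank in the frame of press_home below 0.004 m and not (contact force between the fingers and sleeve above 0.1 N)), for 0.2 s.
2. with the blank home, the lever is swung down to its stop (value of joint lever above 0.95 rad and horizontal distance between blank and press_home below 0.005 m and angle between the y axis of blank and the y axis of press, either way round below 0.05 rad and z of blank in the frame of press_home below 0.004 m), for 0.1 s.
3. the lever is back up at rest (value of joint lever below 0.05 rad), for 0.2 s.
At the end, for the whole second after the job is handed in: The stray sleeve stands upright on the bin's floor (tilt under 0.12 rad, its centre at least 20 mm inside the outer walls), the blank lies on the bed within 5 mm of home and within 0.05 rad of square, both at rest, and the lever is back up (under 0.05 rad) (x of sleeve in the frame of bin between -0.08 and 0.08 m and y of sleeve in the frame of bin between -0.05 and 0.05 m and z of sleeve in the frame of bin below 0.012 m and angle between sleeve's own z axis and vertical below 0.12 rad and horizontal distance between blank and press_home below 0.005 m and angle between the y axis of blank and the y axis of press, either way round below 0.05 rad and z of blank in the frame of press_home below 0.004 m and value of joint lever below 0.05 rad and linear speed of each of sleeve, blank below 0.01 m/s); the robot touches nothing.
It fails at once if the lever snaps back (faster than 4 rad/s) (velocity of joint lever below -4 rad/s).
It fails at once if the lever is swung down before the sleeve is in the bin and the blank home (value of joint lever above 0.6 rad and not (x of sleeve in the frame of bin between -0.08 and 0.08 m and y of sleeve in the frame of bin between -0.05 and 0.05 m and z of sleeve in the frame of bin below 0.012 m and angle between sleeve's own z axis and vertical below 0.12 rad and horizontal distance between blank and press_home below 0.005 m and angle between the y axis of blank and the y axis of press, either way round below 0.05 rad and z of blank in the frame of press_home below 0.004 m)).
It fails at once if another thing on the bench is shifted by more than 40 mm or tipped (distance of any of bin_sleeve1, bin_sleeve2, caliper, marker, driver, bottle, pot, can from where it was at the start of the episode above 0.04 m or angle between any of bin_sleeve1, bin_sleeve2, bottle, pot, can's own z axis and vertical above 0.4 rad).
It also fails if it takes over 72 s, if anything falls off the work surface, if the arm or the gripper's body presses on something with over 40 N, if the wrist force passes 120 N, or if a joint passes its speed limit or range.

## Working session

There is one attempt and no reset: what is moved stays moved. The work goes in short steps, Python scripts to look and compute and a shell command to move; the robot and the scene stay as the last step left them, time stands still between calls to the robot, and variables do not carry over. Pictures are saved under pics/ and viewed, at most 10 in all, crops included, and the job is handed in when it is done.

```bash
ls; mkdir -p pics
python3 - <<'E'
from station import monitor, optics, robot
import cv2, json, numpy as np
s=monitor.get_state(); print({k:np.round(v,4).tolist() for k,v in s.items()})
for n in("side","top"):
    p=optics.snapshot(n); cv2.imwrite(f"pics/{n}0.png",p["img"][:,:,::-1])
    np.savez(f"pics/{n}.npz",**{k:v for k,v in p.items()})
    print(n,p["mtx"],p["eye"],p["rotation"])
E
```

```text
pics
{'time_s': 0.0, 'joints': [1.1055, 0.6159, -0.0126, 1.4249, 0.0081, 1.1034, -0.0404], 'joint_vel': [0.0009, 0.0002, -0.0007, -0.0003, -0.0007, -0.0004, 0.0009], 'tau': [0.0, -45.8931, 0.2094, -16.5747, -0.061, 0.0205, 0.0002], 'ee_pos': [0.2758, -0.5877, 0.2175], 'tcp_rot': [[0.9052, 0.4249, -0.0011], [0.4249, -0.9052, 0.0023], [-0.0, -0.0025, -1.0]], 'wrist_force': [0.0847, -0.6625, 0.1119], 'moment': [0.0104, -0.0473, -0.0146], 'grasp_force': 0.0, 'grip_width': 0.093}
side [[591.92096696   0.         313.43495665]
 [  0.         591.92096696 240.3443151 ]
 [  0.           0.           1.        ]] [-0.32920431  0.78466987  1.20349851] [[-0.66345533 -0.4959711   0.56021397]
 [-0.74804271  0.42357551 -0.51089714]
 [ 0.0160973  -0.75802141 -0.652031  ]]
top [[593.85534571   0.         319.11767115]
 [  0.         593.85534571 234.579874  ]
 [  0.           0.           1.        ]] [ 0.466029  -0.0442826  1.5357106] [[ 0.00243142 -0.99888136  0.04722416]
 [-0.99999499 -0.00252453 -0.00191215]
 [ 0.00202923 -0.04721927 -0.99888249]]
```

View pics/side0.png

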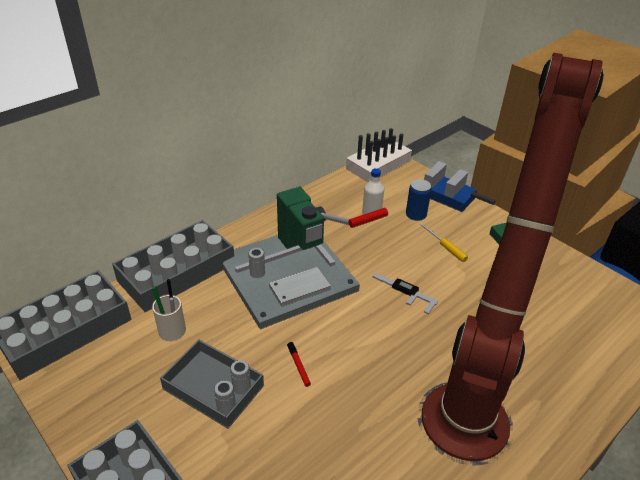

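View pics/top0.png

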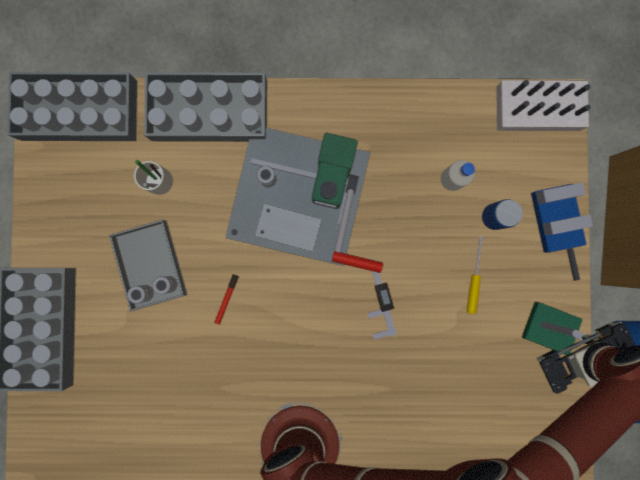

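Run:
```python
import cv2
a=cv2.imread("pics/top0.png")[122:272,210:410]; b=cv2.imread("pics/side0.png")[180:330,210:410]
cv2.imwrite("pics/topc.png",cv2.resize(a,(800,600),interpolation=cv2.INTER_CUBIC))
cv2.imwrite("pics/sidec.png",cv2.resize(b,(800,600),interpolation=cv2.INTER_CUBIC))
```

```text
(no output)
```

View pics/topc.png

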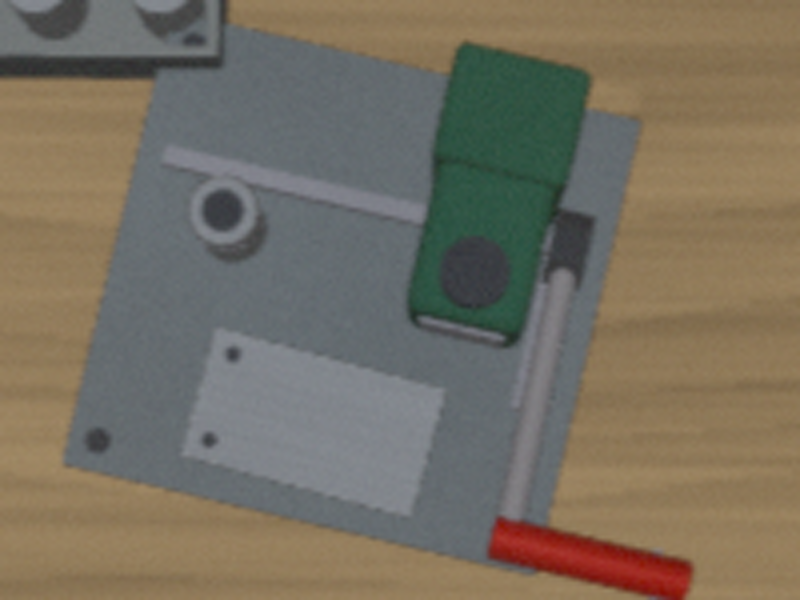

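View pics/sidec.png

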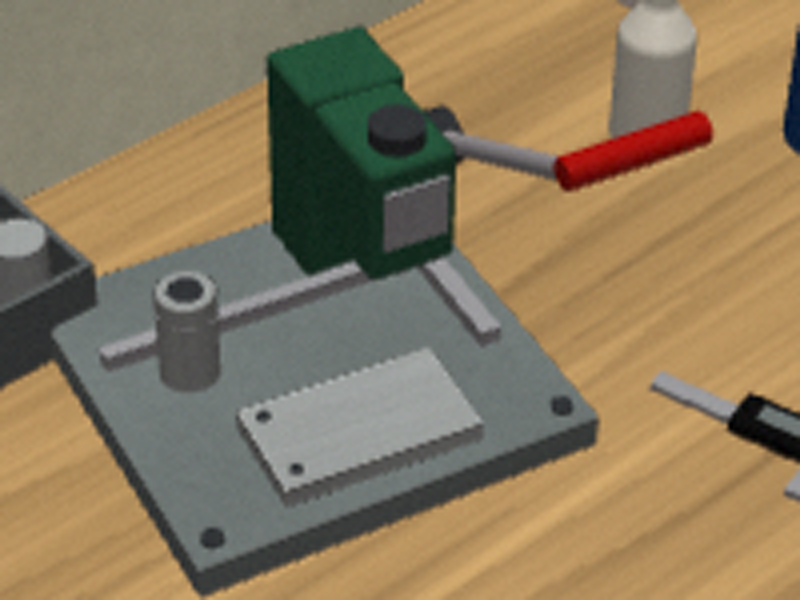

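```bash
cat > geo.py <<'E'
import numpy as np
from scipy.optimize import least_squares
C={n:dict(np.load(f"pics/{n}.npz")) for n in("side","top")}
def uv(n,P):
    c=C[n]; q=(np.atleast_2d(P)-c["eye"])@c["rotation"]; q=q@c["mtx"].T; return q[:,:2]/q[:,2:]
def crop(n,p): return np.array([210,122 if n=="top" else 180])+(np.array(p,float)+.5)/4-.5
def R(a): return np.array([[np.cos(a),-np.sin(a)],[np.sin(a),np.cos(a)]])
def W(t,P): P=np.atleast_2d(P).astype(float); return np.c_[P[:,:2]@R(t[2]).T+t[:2],P[:,2]+(t[3] if len(t)>3 else 0)]
def pose(obs,t0):  # obs: (cam,pix,localP)
    f=lambda t:np.concatenate([(uv(n,W(t,P))[0]-p) for n,p,P in obs])
    r=least_squares(f,t0,loss="soft_l1"); print(np.round(r.x,4),"res",np.round(r.fun.reshape(-1,2),1).tolist()); return r.x
def tri(pt,ps):
    f=lambda X:np.concatenate([uv("top",X)[0]-pt,uv("side",X)[0]-ps]); r=least_squares(f,[.6,0,.1]); print(np.round(r.x,4),np.round(r.fun,1)); return r.x
E
python3 - <<'E'
from geo import *
T=lambda *p:crop("top",p); S=lambda *p:crop("side",p)
print("press");pr=pose([("top",T(65,465),(-.14,.18,.03)),("top",T(640,118),(.16,-.13,.03)),("side",S(200,572),(-.14,.18,.03)),("side",S(597,418),(-.14,-.13,.03)),
("top",T(162,163),(.06,.16,.044)),("side",S(102,358),(.06,.16,.044)),("side",S(480,335),(-.04,-.09,.044)),("top",T(513,405),(-.04,-.09,.044))],[.7,0,-.2,0.])
x,y=.042,.075
L=[(x,y,.018),(x,-y,.018),(-x,-y,.018),(-x,y,.018)]
print("blank");b=pose([("top",T(*p),l) for p,l in zip([(215,328),(445,390),(412,516),(182,456)],L)]+[("side",S(*p),l) for p,l in zip([(238,408),(432,348),(484,428),(288,492)],L)],[.7,0,-.2,.03])
print("sleeve top");s=tri(T(223,210),S(186,289))
print("handle");h1=tri(T(500,539),S(568,172));h2=tri(T(682,580),S(703,128));print("cap");c=tri(T(475,272),S(398,118))
X,Y=.1,.07
BL=[(X,Y,.045),(X,-Y,.045),(-X,-Y,.045),(-X,Y,.045)]
print("bin");bn=pose([("top",p,l) for p,l in zip([(110,236),(164,221),(186,294),(133,310)],BL)]+[("side",p,l) for p,l in zip([(162,380),(199,341),(264,377),(227,415)],BL)],[.6,.4,.2,0.])
inv=lambda t,P:np.r_[R(t[2]).T@(P[:2]-t[:2]),P[2]]
for n,P in dict(sleeve=s,h1=h1,h2=h2,cap=c,blank=np.r_[b[:2],b[3]]).items(): print(n,np.round(inv(pr,P)*1000))
print("binfree",W(bn[:3],(.04,0,0)),"home",W(pr[:3],(.018,-.015,.03)))
for q in((138,295),(162,285)): pass
E
```

```text
press
[ 0.6248 -0.0157 -0.2221 -0.0042] res [[-0.3, 0.2], [0.6, -0.2], [-0.9, 0.1], [0.0, -0.5], [0.4, 0.4], [0.1, 0.8], [-0.6, -0.3], [0.1, 0.2]]
blank
[ 0.5535  0.0298 -0.2656  0.0271] res [[0.9, 0.2], [0.8, 0.4], [0.2, 1.1], [0.2, 0.3], [-1.0, 0.9], [-1.1, -0.1], [-0.4, -1.2], [-1.2, -0.1]]
sleeve top
[0.6782 0.082  0.1101] [ 0.4  0.4 -0.7 -0.1]
handle
[ 0.4789 -0.0812  0.251 ] [ 0.4  0.4 -0.6 -0. ]
[ 0.4561 -0.1804  0.25  ] [ 0.7  0.8 -1.3 -0. ]
cap
[ 0.6285 -0.0681  0.2132] [ 0.4  0.4 -0.6 -0.1]
bin
[ 0.458   0.3835  0.2955 -0.0127] res [[1.1, -0.4], [0.3, -1.4], [0.3, 1.4], [-0.2, 1.6], [-1.7, -0.1], [-0.4, -0.1], [-0.4, -1.2], [0.5, 4.5]]
sleeve [ 31. 107. 110.]
h1 [-128.  -96.  251.]
h2 [-128. -198.  250.]
cap [ 15. -50. 213.]
blank [-80.  29.  27.]
binfree [[0.49624784 0.395149   0.        ]] home [[ 0.63909485 -0.03425441  0.03      ]]
```

The views agree: sleeve at press (31,107), blank at (-80,29), handle centre at about (-128,-147,251). Next is a helper that turns targets into tool-frame shifts.

```bash
cat > go.py <<'E'
import sys,numpy as np
from geo import W
from station import monitor
PR=[0.6248,-0.0157,-0.2221]; BN=[0.458,0.3835,0.2955]
def state(): 
    s=monitor.get_state(); p,Rm=s["ee_pos"],s["tcp_rot"]; return s,np.array(p),np.array(Rm)
def to(frame,x,y,z,yaw):  # mm in frame, z world mm of TCP, yaw deg = angle of tool y in frame
    s,p,Rm=state(); t={"p":PR,"b":BN,"w":[0,0,0]}[frame]
    d=Rm.T@(W(t,(x/1e3,y/1e3,z/1e3))[0]-p)*100
    a=np.degrees(np.arctan2(Rm[1,1],Rm[0,1])); dt=(a-(yaw+np.degrees(t[2]))+180)%360-180
    print(frame,x,y,z,"-> shift cm",np.round(d,2),"turn",round(dt,1))
def where():
    s,p,Rm=state(); q=[]
    for t in(PR,BN):
        c,n=np.cos(t[2]),np.sin(t[2]); d=p-[t[0],t[1],0]; q.append(np.round([1e3*(c*d[0]+n*d[1]),1e3*(-n*d[0]+c*d[1]),1e3*d[2]],1).tolist())
    print("t",round(s["time_s"],2),"press",q[0],"bin",q[1],"F",np.round(s["wrist_force"],1),"w",round(s["grip_width"],4),"g",round(s["grasp_force"],1))
if __name__=="__main__":
    where()
    for a in sys.argv[1:]: v=a.split(","); to(v[0],*map(float,v[1:]))
E
python3 go.py p,31,107,330,0 p,31,107,160,0
```

```text
t 0.1 press [-214.4, -634.9, 217.6] bin [-457.1, -876.1, 217.6] F [0.4 0.7 0.5] w 0.093 g 0.0
p 31.0 107.0 330.0 -> shift cm [ 64.91 -43.53 -11.14] turn -52.1
p 31.0 107.0 160.0 -> shift cm [ 64.91 -43.49   5.86] turn -52.1
```

```bash
python3 -m pendant '[{"z":-5},{"z":-10},{"x":3,"y":-2,"z":-11,"turn":-8},{"x":6,"y":-4,"z":-11,"turn":-16},{"x":9,"y":-6,"z":-11,"turn":-24},{"x":13,"y":-9,"z":-11,"turn":-32},{"x":17,"y":-11.5,"z":-11,"turn":-40},{"x":21,"y":-14,"z":-11,"turn":-48}]'; python3 go.py p,31,107,330,0
```

```text
t 0.1 press [-214.4, -634.9, 217.6] bin [-457.1, -876.1, 217.6] F [0.4 0.7 0.5] w 0.093 g 0.0
p 31.0 107.0 330.0 -> shift cm [ 64.91 -43.53 -11.14] turn -52.1invalid input at $[0]: expected keys x, y, z, turn, fingers
```

```bash
python3 -m pendant '[{"x":0,"y":0,"z":-5,"turn":0,"fingers":7},{"x":0,"y":0,"z":-10,"turn":0,"fingers":7},{"x":3,"y":-2,"z":-11,"turn":-8,"fingers":7},{"x":6,"y":-4,"z":-11,"turn":-16,"fingers":7},{"x":9,"y":-6,"z":-11,"turn":-24,"fingers":7},{"x":13,"y":-9,"z":-11,"turn":-32,"fingers":7},{"x":17,"y":-11.5,"z":-11,"turn":-40,"fingers":7},{"x":21,"y":-14,"z":-11,"turn":-48,"fingers":7}]'; python3 go.py p,31,107,330,0
```

```text
time_s: 0.9
ee_pos: [0.4072, -0.3705, 0.3284]
tcp_rot: [[0.285, 0.959, -0.001], [0.959, -0.285, 0.0], [0.0, -0.001, -1.0]]
wrist_force: [0.6, -0.1, 0.0]
grip_width: 0.0701
grasp_force: 0.0
t 0.9 press [-134.1, -394.1, 328.4] bin [-268.2, -706.6, 328.4] F [ 0.6 -0.1  0. ] w 0.0701 g 0.0
p 31.0 107.0 330.0 -> shift cm [51.1  13.14 -0.16] turn -3.8
```

```bash
python3 -m pendant '[{"x":51.1,"y":13.1,"z":0,"turn":-3.8,"fingers":7},{"x":51.1,"y":13.1,"z":0,"turn":-3.8,"fingers":7},{"x":51.1,"y":13.1,"z":0,"turn":-3.8,"fingers":7},{"x":51.1,"y":13.1,"z":0,"turn":-3.8,"fingers":7},{"x":51.1,"y":13.1,"z":0,"turn":-3.8,"fingers":7},{"x":51.1,"y":13.1,"z":0,"turn":-3.8,"fingers":7},{"x":51.1,"y":13.1,"z":0,"turn":-3.8,"fingers":7},{"x":51.1,"y":13.1,"z":0,"turn":-3.8,"fingers":7}]'; python3 go.py p,31,107,200,0
```

```text
time_s: 1.7
ee_pos: [0.6147, -0.0289, 0.3282]
tcp_rot: [[0.226, 0.974, -0.001], [0.974, -0.226, -0.0], [-0.001, -0.001, -1.0]]
wrist_force: [0.4, -0.7, -0.2]
grip_width: 0.07
grasp_force: 0.0
t 1.7 press [-7.0, -15.1, 328.2] bin [29.8, -440.1, 328.2] F [ 0.4 -0.7 -0.2] w 0.07 g 0.0
p 31.0 107.0 200.0 -> shift cm [12.24  3.73 12.81] turn -0.4
```

```bash
python3 -m pendant '[{"x":4,"y":1.2,"z":0,"turn":-0.4,"fingers":7},{"x":8,"y":2.4,"z":0,"turn":-0.4,"fingers":7},{"x":12.2,"y":3.7,"z":2,"turn":-0.4,"fingers":7},{"x":12.2,"y":3.7,"z":6,"turn":-0.4,"fingers":7},{"x":12.2,"y":3.7,"z":10,"turn":-0.4,"fingers":7},{"x":12.2,"y":3.7,"z":12.8,"turn":-0.4,"fingers":7},{"x":12.2,"y":3.7,"z":12.8,"turn":-0.4,"fingers":7}]'; python3 go.py p,31,107,70,0
python3 - <<'E'
from station import optics,monitor
import cv2,numpy as np
s=monitor.get_state(); p=optics.snapshot("wrist"); cv2.imwrite("pics/w1.png",p["img"][:,:,::-1])
np.savez("pics/w1.npz",mtx=p["mtx"],he=p["hand_eye"],pos=s["ee_pos"],rot=s["tcp_rot"]); print(p["hand_eye"].round(3))
# project predicted sleeve top
def pr(P):
    q=np.array(s["tcp_rot"]).T@(np.array(P)-s["ee_pos"]); H=p["hand_eye"]; c=H[:3,:3].T@(q-H[:3,3]); u=p["mtx"]@c; return u[:2]/u[2]
print(pr([.6782,.082,.110]))
E
```

```text
time_s: 2.4
ee_pos: [0.6744, 0.079, 0.1948]
tcp_rot: [[0.219, 0.976, -0.012], [0.976, -0.219, -0.003], [-0.005, -0.011, -1.0]]
wrist_force: [-0.3, 0.4, -0.2]
grip_width: 0.0702
grasp_force: 0.0
t 2.4 press [27.5, 103.3, 194.8] bin [118.3, -354.3, 194.8] F [-0.3  0.4 -0.2] w 0.0702 g 0.0
p 31.0 107.0 70.0 -> shift cm [ 0.44  0.49 12.48] turn 0.1
[[-0.001 -0.97  -0.242  0.067]
 [ 1.    -0.001  0.     0.   ]
 [-0.    -0.242  0.97  -0.166]
 [ 0.     0.     0.     1.   ]]
[325.12584034 242.54613461]
```

View pics/w1.png

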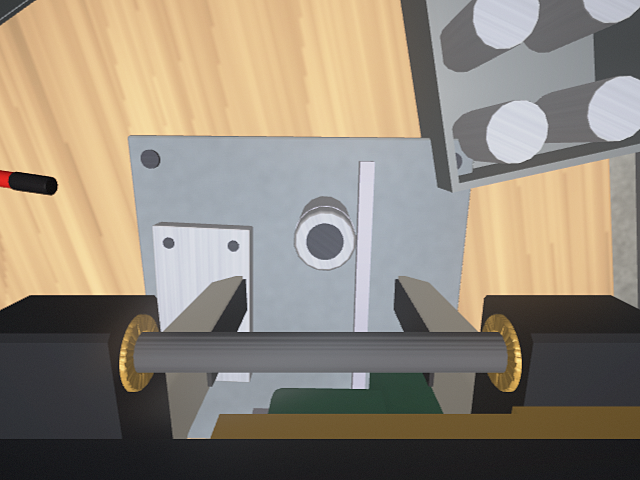

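The wrist view shows the sleeve top at (325,240), against a prediction of (325,242). I'll descend and grasp.

```bash
python3 -m pendant '[{"x":0.2,"y":0.2,"z":0,"turn":0,"fingers":7},{"x":0.2,"y":0.2,"z":4,"turn":0,"fingers":7},{"x":0.2,"y":0.2,"z":8,"turn":0,"fingers":7},{"x":0.2,"y":0.2,"z":12.4,"turn":0,"fingers":7},{"x":0.2,"y":0.2,"z":12.4,"turn":0,"fingers":7},{"x":0.2,"y":0.2,"z":12.4,"turn":0,"fingers":7}]'; python3 go.py p,31,107,72,0
```

```text
time_s: 3.05
ee_pos: [0.6818, 0.082, 0.0788]
tcp_rot: [[0.219, 0.976, 0.003], [0.976, -0.219, 0.001], [0.002, 0.003, -1.0]]
wrist_force: [0.9, 0.1, 1.2]
grip_width: 0.0698
grasp_force: 0.0
t 3.05 press [34.0, 107.9, 78.8] bin [126.3, -353.6, 78.8] F [0.9 0.1 1.2] w 0.0698 g 0.0
p 31.0 107.0 72.0 -> shift cm [-0.09 -0.31  0.67] turn 0.0
```

```bash
python3 -m pendant '[{"x":-0.1,"y":-0.3,"z":0.5,"turn":0,"fingers":7},{"x":-0.1,"y":-0.3,"z":0.5,"turn":0,"fingers":3},{"x":-0.1,"y":-0.3,"z":0.5,"turn":0,"fingers":3},{"x":-0.1,"y":-0.3,"z":0.5,"turn":0,"fingers":3},{"x":-0.1,"y":-0.3,"z":0.5,"turn":0,"fingers":3},{"x":-0.1,"y":-0.3,"z":0.5,"turn":0,"fingers":3},{"x":-0.1,"y":-0.3,"z":0.5,"turn":0,"fingers":3}]' 30; python3 go.py
```

```text
time_s: 3.75
ee_pos: [0.6774, 0.0814, 0.0724]
tcp_rot: [[0.219, 0.976, 0.001], [0.976, -0.219, 0.0], [0.0, 0.001, -1.0]]
wrist_force: [-1.3, -0.5, 3.2]
grip_width: 0.0434
grasp_force: 30.0
t 3.75 press [29.9, 106.3, 72.4] bin [121.9, -352.9, 72.4] F [-1.3 -0.5  3.2] w 0.0434 g 30.0
```

```bash
python3 -m pendant '[{"x":0,"y":0,"z":-4,"turn":0,"fingers":3},{"x":0,"y":0,"z":-8,"turn":0,"fingers":3},{"x":0,"y":0,"z":-12,"turn":0,"fingers":3},{"x":0,"y":0,"z":-12,"turn":0,"fingers":3}]'; python3 go.py b,40,0,190,0
```

```text
time_s: 4.15
ee_pos: [0.6807, 0.0825, 0.1979]
tcp_rot: [[0.219, 0.976, 0.012], [0.976, -0.219, 0.003], [0.006, 0.012, -1.0]]
wrist_force: [1.2, 0.0, -1.9]
grip_width: 0.0436
grasp_force: 30.0
t 4.15 press [32.9, 108.1, 197.9] bin [125.4, -352.8, 197.9] F [ 1.2  0.  -1.9] w 0.0436 g 30.0
b 40.0 0.0 190.0 -> shift cm [ 26.45 -24.86   0.66] turn -29.6
```

```bash
python3 -m pendant '[{"x":3.3,"y":-3.1,"z":0,"turn":-4,"fingers":3},{"x":6.6,"y":-6.2,"z":0,"turn":-8,"fingers":3},{"x":9.9,"y":-9.3,"z":0,"turn":-12,"fingers":3},{"x":13.2,"y":-12.4,"z":0,"turn":-16,"fingers":3},{"x":16.5,"y":-15.5,"z":0,"turn":-20,"fingers":3},{"x":19.8,"y":-18.6,"z":0,"turn":-24,"fingers":3},{"x":23.1,"y":-21.7,"z":0,"turn":-28,"fingers":3},{"x":26.4,"y":-24.8,"z":0,"turn":-29.6,"fingers":3}]'; python3 -m pendant '[{"x":0,"y":0,"z":0,"turn":0,"fingers":3},{"x":0,"y":0,"z":0,"turn":0,"fingers":3},{"x":0,"y":0,"z":0,"turn":0,"fingers":3}]' >/dev/null; python3 go.py b,40,0,60,0
python3 - <<'E'
from station import optics,monitor
import cv2,numpy as np
s=monitor.get_state(); p=optics.snapshot("wrist"); cv2.imwrite("pics/w2.png",p["img"][:,:,::-1])
from geo import W; from go import BN
def pr(P):
    q=np.array(s["tcp_rot"]).T@(np.array(P)-s["ee_pos"]); H=p["hand_eye"]; c=H[:3,:3].T@(q-H[:3,3]); u=p["mtx"]@c; return (u[:2]/u[2]).round()
for P in [(.1,.07,.045),(.1,-.07,.045),(-.1,.07,.045),(-.1,-.07,.045),(.04,0,.005),(0.095,.065,.005)]: print(P,pr(W(BN,P)[0]))
E
```

```text
time_s: 4.95
ee_pos: [0.4912, 0.3935, 0.1894]
tcp_rot: [[-0.293, 0.956, -0.003], [0.956, 0.293, -0.002], [-0.002, -0.003, -1.0]]
wrist_force: [1.2, 0.3, -2.8]
grip_width: 0.0431
grasp_force: 30.0
t 5.25 press [-217.5, 367.8, 190.1] bin [36.3, -3.2, 190.1] F [ 0.5  0.3 -2. ] w 0.0432 g 30.0
b 40.0 0.0 60.0 -> shift cm [ 0.36  0.39 13.01] turn -0.1
(0.1, 0.07, 0.045) [399. 140.]
(0.1, -0.07, 0.045) [391. 302.]
(-0.1, 0.07, 0.045) [150. 141.]
(-0.1, -0.07, 0.045) [168. 303.]
(0.04, 0, 0.005) [324. 217.]
(0.095, 0.065, 0.005) [384. 147.]
```

View pics/w2.png

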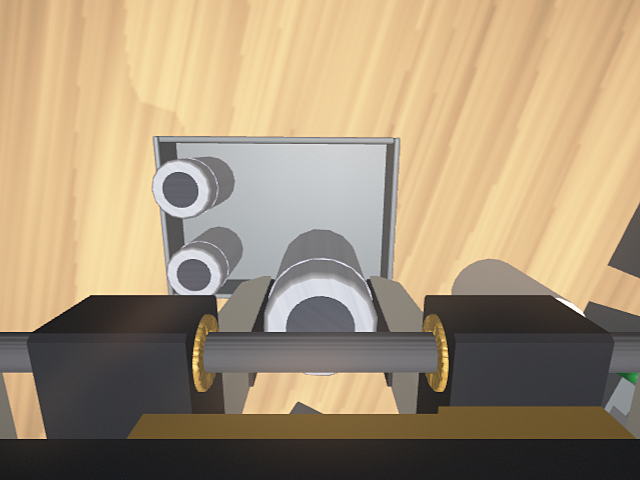

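The rim corners are at (153,136) and (400,138), within about 4 px of prediction. The free end is clear, so I'll lower the sleeve.

```bash
python3 -m pendant '[{"x":0.6,"y":0.3,"z":0,"turn":0,"fingers":3},{"x":0.6,"y":0.3,"z":4,"turn":0,"fingers":3},{"x":0.6,"y":0.3,"z":8,"turn":0,"fingers":3},{"x":0.6,"y":0.3,"z":12,"turn":0,"fingers":3},{"x":0.6,"y":0.3,"z":13,"turn":0,"fingers":3},{"x":0.6,"y":0.3,"z":13.6,"turn":0,"fingers":3},{"x":0.6,"y":0.3,"z":13.9,"turn":0,"fingers":3},{"x":0.6,"y":0.3,"z":13.9,"turn":0,"fingers":3}]'; python3 go.py
```

```text
time_s: 6.1
ee_pos: [0.495, 0.4008, 0.0544]
tcp_rot: [[-0.291, 0.957, 0.002], [0.957, 0.291, 0.002], [0.002, 0.003, -1.0]]
wrist_force: [0.7, -1.0, -2.6]
grip_width: 0.0436
grasp_force: 30.0
t 6.1 press [-218.3, 377.7, 54.4] bin [40.5, 5.8, 54.4] F [ 0.7 -1.  -2.6] w 0.0436 g 30.0
```

```bash
python3 -m pendant '[{"x":0,"y":0,"z":0.1,"turn":0,"fingers":3},{"x":0,"y":0,"z":0.2,"turn":0,"fingers":3},{"x":0,"y":0,"z":0.2,"turn":0,"fingers":3}]'; python3 go.py
```

```text
time_s: 6.4
ee_pos: [0.4943, 0.4, 0.0514]
tcp_rot: [[-0.291, 0.957, 0.001], [0.957, 0.291, 0.001], [0.0, 0.001, -1.0]]
wrist_force: [-0.3, 0.6, -2.6]
grip_width: 0.0438
grasp_force: 30.0
t 6.4 press [-218.9, 376.8, 51.4] bin [39.5, 5.2, 51.4] F [-0.3  0.6 -2.6] w 0.0438 g 30.0
```

```bash
python3 -m pendant '[{"x":0,"y":0,"z":0.2,"turn":0,"fingers":3},{"x":0,"y":0,"z":0.3,"turn":0,"fingers":3},{"x":0,"y":0,"z":0.4,"turn":0,"fingers":3},{"x":0,"y":0,"z":0.4,"turn":0,"fingers":3}]'; python3 go.py
```

```text
time_s: 6.8
ee_pos: [0.494, 0.3998, 0.0474]
tcp_rot: [[-0.291, 0.957, 0.0], [0.957, 0.291, -0.0], [-0.0, 0.0, -1.0]]
wrist_force: [-1.8, -1.6, 2.9]
grip_width: 0.0432
grasp_force: 30.0
t 6.8 press [-219.1, 376.5, 47.4] bin [39.2, 5.1, 47.4] F [-1.8 -1.6  2.9] w 0.0432 g 30.0
```

Contact came at the expected height: z 47.4 mm, with the force stepping up about 5 N. I'll release and retreat.

```bash
python3 -m pendant '[{"x":0,"y":0,"z":0,"turn":0,"fingers":6},{"x":0,"y":0,"z":0,"turn":0,"fingers":6},{"x":0,"y":0,"z":0,"turn":0,"fingers":6},{"x":0,"y":0,"z":-3,"turn":0,"fingers":6},{"x":0,"y":0,"z":-7,"turn":0,"fingers":6},{"x":0,"y":0,"z":-12,"turn":0,"fingers":6},{"x":0,"y":0,"z":-17,"turn":0,"fingers":6},{"x":0,"y":0,"z":-17,"turn":0,"fingers":6}]'; python3 go.py p,-175,29,220,0
```

```text
time_s: 7.6
ee_pos: [0.4968, 0.404, 0.2251]
tcp_rot: [[-0.291, 0.957, 0.012], [0.957, 0.291, 0.012], [0.008, 0.015, -1.0]]
wrist_force: [0.3, 1.1, 0.3]
grip_width: 0.0599
grasp_force: 0.0
t 7.6 press [-217.3, 381.2, 225.1] bin [43.1, 8.3, 225.1] F [0.3 1.1 0.3] w 0.0599 g 0.0
p -175.0 29.0 220.0 -> shift cm [-32.7  -13.75   0.04] turn 29.6
```

```bash
python3 -m pendant '[{"x":-4,"y":-1.7,"z":0,"turn":4,"fingers":0},{"x":-8,"y":-3.4,"z":0,"turn":8,"fingers":0},{"x":-12,"y":-5.1,"z":0,"turn":12,"fingers":0},{"x":-16,"y":-6.8,"z":0,"turn":16,"fingers":0},{"x":-20,"y":-8.5,"z":0,"turn":20,"fingers":0},{"x":-24.5,"y":-10.2,"z":0,"turn":24,"fingers":0},{"x":-28.7,"y":-12,"z":0,"turn":28,"fingers":0},{"x":-32.7,"y":-13.7,"z":0,"turn":29.6,"fingers":0}]' 20; python3 -m pendant '[{"x":0,"y":0,"z":0,"turn":0,"fingers":0},{"x":0,"y":0,"z":0,"turn":0,"fingers":0},{"x":0,"y":0,"z":0,"turn":0,"fingers":0}]' >/dev/null; python3 go.py p,-175,29,36,0
python3 - <<'E'
from station import optics
import cv2
p=optics.snapshot("side"); cv2.imwrite("pics/s2.png",cv2.resize(p["img"][200:440,140:460,::-1],(800,600),interpolation=cv2.INTER_CUBIC))
E
```

```text
time_s: 8.4
ee_pos: [0.4578, 0.045, 0.2165]
tcp_rot: [[0.221, 0.975, 0.0], [0.975, -0.221, -0.0], [-0.0, 0.0, -1.0]]
wrist_force: [1.4, 0.8, -0.3]
grip_width: 0.0018
grasp_force: 0.0
t 8.7 press [-176.4, 26.1, 216.7] bin [-97.1, -320.5, 216.7] F [-0.2  0.8  1.1] w 0.0003 g 0.0
p -175.0 29.0 36.0 -> shift cm [ 0.27  0.14 18.07] turn 0.2
```

View pics/s2.png

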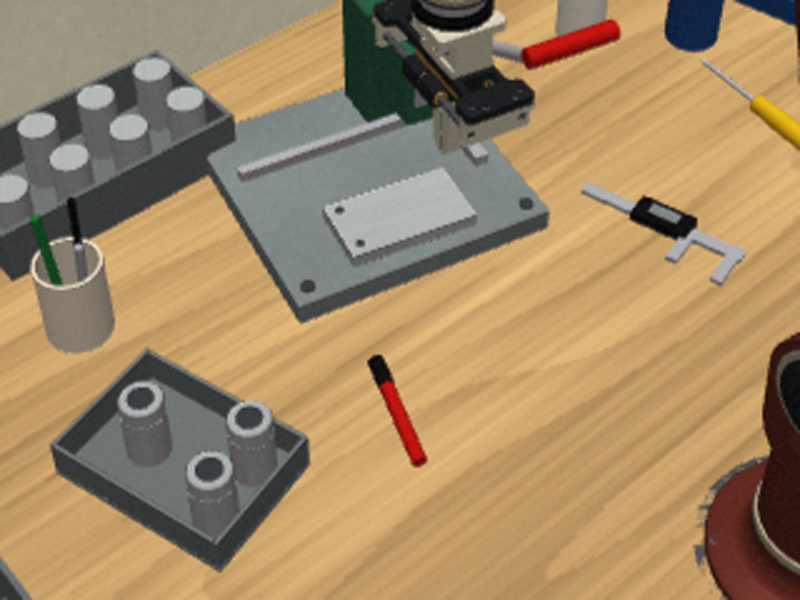

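The sleeve stands upright in the bin at (142,420), well clear of the other two. Next I go down in front of the blank.

```bash
python3 -m pendant '[{"x":0.2,"y":0,"z":5,"turn":0,"fingers":0},{"x":0.2,"y":0,"z":10,"turn":0,"fingers":0},{"x":0.2,"y":0,"z":15,"turn":0,"fingers":0},{"x":0.2,"y":0,"z":17.6,"turn":0,"fingers":0},{"x":0.2,"y":0,"z":17.6,"turn":0,"fingers":0},{"x":0.2,"y":0,"z":17.6,"turn":0,"fingers":0}]'; python3 go.py p,-30,29,37,0
```

```text
time_s: 9.35
ee_pos: [0.4592, 0.0506, 0.0409]
tcp_rot: [[0.217, 0.976, 0.0], [0.976, -0.217, 0.001], [0.001, -0.0, -1.0]]
wrist_force: [0.3, -0.2, -0.3]
grip_width: 0.0005
grasp_force: 0.0
t 9.35 press [-176.2, 28.2, 40.9] bin [-95.8, -318.8, 40.9] F [ 0.3 -0.2 -0.3] w 0.0005 g 0.0
p -30.0 29.0 37.0 -> shift cm [ 0.03 14.62  0.39] turn 0.2
```

```bash
python3 -m pendant '[{"x":0,"y":1.5,"z":0.4,"turn":0,"fingers":0},{"x":0,"y":3,"z":0.4,"turn":0,"fingers":0},{"x":0,"y":4,"z":0.4,"turn":0,"fingers":0},{"x":0,"y":5,"z":0.4,"turn":0,"fingers":0},{"x":0,"y":6,"z":0.4,"turn":0,"fingers":0},{"x":0,"y":7,"z":0.4,"turn":0,"fingers":0},{"x":0,"y":8,"z":0.4,"turn":0,"fingers":0},{"x":0,"y":8.5,"z":0.4,"turn":0,"fingers":0}]'; python3 go.py
```

```text
time_s: 10.15
ee_pos: [0.5352, 0.0322, 0.0386]
tcp_rot: [[0.217, 0.976, -0.012], [0.976, -0.217, -0.0], [-0.003, -0.012, -1.0]]
wrist_force: [-12.8, 1.8, 15.6]
grip_width: 0.0002
grasp_force: 10.2
t 10.15 press [-97.9, 27.0, 38.6] bin [-28.4, -358.5, 38.6] F [-12.8   1.8  15.6] w 0.0002 g 10.2
```

```bash
python3 -m pendant '[{"x":0,"y":0,"z":0,"turn":0,"fingers":0},{"x":0,"y":0,"z":0,"turn":0,"fingers":0},{"x":0,"y":1,"z":0,"turn":0,"fingers":0},{"x":0,"y":2,"z":0,"turn":0,"fingers":0},{"x":0,"y":2.5,"z":0,"turn":0,"fingers":0}]'; python3 go.py
python3 - <<'E'
from station import optics,monitor
import cv2,numpy as np
s=monitor.get_state(); p=optics.snapshot("wrist"); cv2.imwrite("pics/w3.png",p["img"][:,:,::-1])
E
```

```text
time_s: 10.65
ee_pos: [0.5608, 0.0269, 0.0387]
tcp_rot: [[0.217, 0.976, -0.01], [0.976, -0.217, 0.0], [-0.002, -0.01, -1.0]]
wrist_force: [-11.1, 2.6, 12.9]
grip_width: 0.0004
grasp_force: 8.6
t 10.65 press [-71.9, 27.4, 38.7] bin [-5.6, -371.1, 38.7] F [-11.1   2.6  12.9] w 0.0004 g 8.6
```

View pics/w3.png

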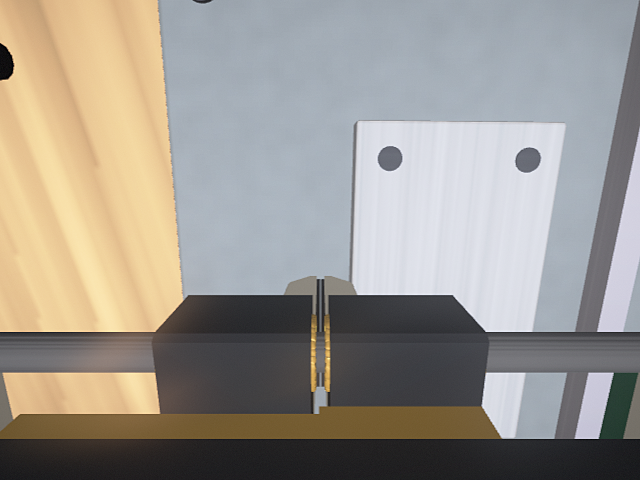

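The blank is square and moving ahead of the fingers. I'll carry on to the fence.

```bash
python3 -m pendant '[{"x":0,"y":0.7,"z":0,"turn":0,"fingers":0},{"x":0,"y":1.4,"z":0,"turn":0,"fingers":0},{"x":0,"y":2,"z":0,"turn":0,"fingers":0},{"x":0,"y":2.4,"z":0,"turn":0,"fingers":0},{"x":0,"y":2.6,"z":0,"turn":0,"fingers":0}]'; python3 go.py
```

```text
time_s: 11.2
ee_pos: [0.5859, 0.0214, 0.0387]
tcp_rot: [[0.217, 0.976, -0.011], [0.976, -0.217, 0.001], [-0.002, -0.011, -1.0]]
wrist_force: [-12.1, 3.4, 12.5]
grip_width: 0.0005
grasp_force: 8.9
t 11.2 press [-46.1, 27.7, 38.7] bin [16.9, -383.6, 38.7] F [-12.1   3.4  12.5] w 0.0005 g 8.9
```

```bash
python3 -m pendant '[{"x":0,"y":0.3,"z":0,"turn":0,"fingers":0},{"x":0,"y":0.6,"z":0,"turn":0,"fingers":0},{"x":0,"y":0.6,"z":0,"turn":0,"fingers":0}]'; python3 go.py
```

```text
time_s: 11.5
ee_pos: [0.5915, 0.0203, 0.0387]
tcp_rot: [[0.217, 0.976, -0.011], [0.976, -0.217, 0.001], [-0.001, -0.011, -1.0]]
wrist_force: [-11.8, 2.4, 12.1]
grip_width: 0.0003
grasp_force: 8.3
t 11.5 press [-40.4, 27.8, 38.7] bin [22.0, -386.3, 38.7] F [-11.8   2.4  12.1] w 0.0003 g 8.3
```

```bash
python3 -m pendant '[{"x":0,"y":0.2,"z":0,"turn":0,"fingers":0},{"x":0,"y":0.4,"z":0,"turn":0,"fingers":0},{"x":0,"y":0.4,"z":0,"turn":0,"fingers":0}]'|grep force; python3 go.py; python3 -m pendant '[{"x":0,"y":0.2,"z":0,"turn":0,"fingers":0},{"x":0,"y":0.4,"z":0,"turn":0,"fingers":0},{"x":0,"y":0.4,"z":0,"turn":0,"fingers":0}]'|grep force; python3 go.py
```

```text
wrist_force: [-17.5, 3.0, 17.3]
grasp_force: 12.4
t 11.8 press [-40.3, 27.8, 38.7] bin [22.0, -386.4, 38.7] F [-17.5   3.   17.3] w 0.0006 g 12.4
wrist_force: [-23.3, 3.7, 23.7]
grasp_force: 16.5
t 12.1 press [-40.2, 27.8, 38.6] bin [22.1, -386.4, 38.6] F [-23.3   3.7  23.7] w 0.0005 g 16.5
```

The blank is against the fence: the force is rising with no motion. I'll back off and go to the +y end.

```bash
python3 -m pendant '[{"x":0,"y":-2,"z":0,"turn":0,"fingers":0},{"x":0,"y":-2,"z":-3,"turn":0,"fingers":0},{"x":0,"y":-2,"z":-6,"turn":0,"fingers":0},{"x":0,"y":-2,"z":-6,"turn":0,"fingers":0}]'|head -1; python3 go.py p,16,130,95,0 p,16,130,39,0
```

```text
time_s: 12.5
t 12.5 press [-42.9, 28.5, 102.4] bin [20.2, -384.5, 102.4] F [0.8 0.5 0.9] w 0.0005 g 0.0
p 16.0 130.0 95.0 -> shift cm [10.14  5.9   0.85] turn 0.1
p 16.0 130.0 39.0 -> shift cm [10.11  5.84  6.45] turn 0.1
```

```bash
python3 -m pendant '[{"x":5,"y":0,"z":0,"turn":0,"fingers":0},{"x":10,"y":2,"z":0,"turn":0,"fingers":0},{"x":10.1,"y":5.7,"z":0.5,"turn":0,"fingers":0},{"x":10.1,"y":5.7,"z":3,"turn":0,"fingers":0},{"x":10.1,"y":5.7,"z":6,"turn":0,"fingers":0},{"x":10.1,"y":5.7,"z":6.2,"turn":0,"fingers":0},{"x":10.1,"y":5.7,"z":6.2,"turn":0,"fingers":0}]'|head -1; python3 go.py p,16,67.5,39,0
```

```text
time_s: 13.2
t 13.2 press [10.2, 127.8, 34.7] bin [115.4, -324.5, 34.7] F [ 0.2 -0.1 -0.8] w 0.0003 g 0.0
p 16.0 67.5 39.0 -> shift cm [-6.03  0.57 -0.43] turn 0.1
```

```bash
python3 -m pendant '[{"x":-0.5,"y":0.6,"z":-0.4,"turn":0,"fingers":0},{"x":-1.2,"y":0.6,"z":-0.4,"turn":0,"fingers":0},{"x":-2,"y":0.6,"z":-0.4,"turn":0,"fingers":0},{"x":-2.8,"y":0.6,"z":-0.4,"turn":0,"fingers":0},{"x":-3.6,"y":0.6,"z":-0.4,"turn":0,"fingers":0},{"x":-4.4,"y":0.6,"z":-0.4,"turn":0,"fingers":0},{"x":-5,"y":0.6,"z":-0.4,"turn":0,"fingers":0},{"x":-5,"y":0.6,"z":-0.4,"turn":0,"fingers":0}]'|head -1; python3 go.py p,16,67.5,39,0
```

```text
time_s: 14.0
t 14.0 press [18.0, 80.0, 41.0] bin [98.5, -369.8, 41.0] F [1.8 4.6 3.2] w 0.0003 g 2.2
p 16.0 67.5 39.0 -> shift cm [-1.25 -0.2   0.2 ] turn 0.1
```

```bash
for i in 1 2 ; do python3 -m pendant '[{"x":-0.3,"y":0,"z":0,"turn":0,"fingers":0},{"x":-0.6,"y":0,"z":0,"turn":0,"fingers":0},{"x":-0.6,"y":0,"z":0,"turn":0,"fingers":0}]'|head -1; python3 go.py; done
```

```text
time_s: 14.3
t 14.3 press [17.8, 75.8, 40.9] bin [96.3, -373.4, 40.9] F [0.2 6.6 4.1] w 0.0003 g 3.0
time_s: 14.6
t 14.6 press [17.8, 69.9, 40.9] bin [93.3, -378.5, 40.9] F [0.7 6.4 5. ] w 0.0006 g 3.1
```

```bash
for i in 1 2 ; do python3 -m pendant '[{"x":-0.2,"y":0,"z":0,"turn":0,"fingers":0},{"x":-0.5,"y":0,"z":0,"turn":0,"fingers":0},{"x":-0.5,"y":0,"z":0,"turn":0,"fingers":0}]'|head -1; python3 go.py; done
```

```text
time_s: 14.9
t 14.9 press [17.8, 69.1, 41.0] bin [93.0, -379.2, 41.0] F [ 2.7 10.5  2.3] w 0.0003 g 5.4
time_s: 15.2
t 15.2 press [18.5, 68.9, 41.1] bin [93.4, -379.7, 41.1] F [ 6.1 14.2 -1.1] w 0.0003 g 8.0
```

It has stopped at 68.9 mm against a predicted 67.5, with force rising, so it is on the end stop. I'll back off and push once more against the fence.

```bash
python3 -m pendant '[{"x":2.5,"y":0,"z":0,"turn":0,"fingers":0},{"x":2.5,"y":0,"z":-3,"turn":0,"fingers":0},{"x":2.5,"y":0,"z":-6,"turn":0,"fingers":0},{"x":2.5,"y":-4,"z":-6,"turn":0,"fingers":0},{"x":1,"y":-8,"z":-6,"turn":0,"fingers":0},{"x":1,"y":-8,"z":-6,"turn":0,"fingers":0}]'|head -1; python3 go.py p,-65,24,39,0
```

```text
time_s: 15.8
t 15.8 press [-72.7, 60.3, 97.0] bin [10.0, -342.1, 97.0] F [ 0.  -0.3 -0.5] w 0.0006 g 0.0
p -65.0 24.0 39.0 -> shift cm [-3.58  0.83  5.83] turn 0.2
```

```bash
python3 -m pendant '[{"x":-3.5,"y":0,"z":0,"turn":0,"fingers":0},{"x":-3.5,"y":0,"z":3,"turn":0,"fingers":0},{"x":-3.5,"y":0,"z":5.6,"turn":0,"fingers":0},{"x":-3.5,"y":0.8,"z":5.6,"turn":0,"fingers":0},{"x":-3.5,"y":1.6,"z":5.6,"turn":0,"fingers":0},{"x":-3.5,"y":2.4,"z":5.6,"turn":0,"fingers":0},{"x":-3.5,"y":3.1,"z":5.6,"turn":0,"fingers":0},{"x":-3.5,"y":3.7,"z":5.6,"turn":0,"fingers":0}]'|head -1; python3 go.py
python3 -m pendant '[{"x":0,"y":0.3,"z":0,"turn":0,"fingers":0},{"x":0,"y":0.6,"z":0,"turn":0,"fingers":0},{"x":0,"y":0.6,"z":0,"turn":0,"fingers":0}]'|head -1; python3 go.py
```

```text
time_s: 16.6
t 16.6 press [-34.7, 31.0, 43.7] bin [28.5, -386.4, 43.7] F [-22.    3.1  20.3] w 0.0003 g 15.1
time_s: 16.9
t 16.9 press [-34.7, 31.0, 43.7] bin [28.5, -386.4, 43.7] F [-23.9   4.4  22.4] w 0.0008 g 16.7
```

```bash
python3 -m pendant '[{"x":0,"y":-3,"z":0,"turn":0,"fingers":0},{"x":0,"y":-5,"z":-4,"turn":0,"fingers":0},{"x":0,"y":-9,"z":-9,"turn":0,"fingers":0},{"x":0,"y":-13,"z":-14,"turn":0,"fingers":0},{"x":0,"y":-17,"z":-19,"turn":0,"fingers":0},{"x":0,"y":-18,"z":-23,"turn":0,"fingers":0},{"x":0,"y":-18,"z":-27,"turn":0,"fingers":4},{"x":0,"y":-18,"z":-27,"turn":0,"fingers":5}]'|head -1; python3 go.py p,-128,-150,330,0
python3 - <<'E'
from station import optics
import cv2,numpy as np
from geo import *; from go import PR
from geo import C
for n,P in(("top",0),("side",1)):
    p=optics.snapshot(n); cv2.imwrite(f"pics/{n}3.png",p["img"][:,:,::-1])
L=[(.06,.06,.048),(-.024,.06,.048),(-.024,-.09,.048),(.06,-.09,.048)]
a=cv2.resize(cv2.imread("pics/top3.png")[140:240,230:370],None,fx=4,fy=4,interpolation=cv2.INTER_CUBIC)
b=cv2.resize(cv2.imread("pics/side3.png")[190:330,220:360],None,fx=2.857,fy=2.857,interpolation=cv2.INTER_CUBIC)
cv2.imwrite("pics/c3.png",np.hstack([a,b[:400,:240]])); print([ (((uv("top",W(PR,l))[0]-[230,140]+.5)*4).round().tolist()) for l in L],[ (((uv("side",W(PR,l))[0]-[220,190]+.5)*2.857+[560,0]).round().tolist()) for l in L], a.shape,b.shape)
E
```

```text
time_s: 17.7
t 17.7 press [-199.3, 32.2, 318.9] bin [-113.9, -303.9, 318.9] F [-0.1 -0.7 -1.2] w 0.0121 g 0.0
p -128.0 -150.0 330.0 -> shift cm [-18.24   7.09  -1.1 ] turn 0.2
[[237.0, 126.0], [207.0, 256.0], [440.0, 309.0], [469.0, 179.0]] [[696.0, 192.0], [733.0, 243.0], [865.0, 195.0], [826.0, 147.0]] (400, 560, 3) (400, 400, 3)
```

View pics/c3.png

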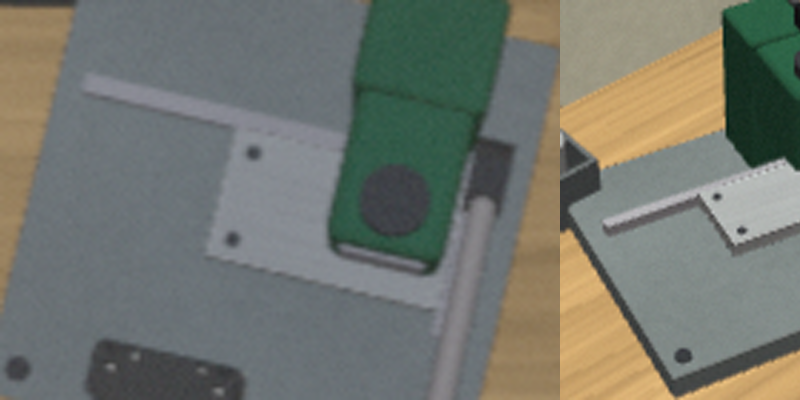

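The blank's corners are at (236,126), (207,256) and (438,307). They match the home prediction of (237,126), (207,256) and (440,309), and the blank sits flush. On to the lever.

```bash
python3 -m pendant '[{"x":-4.5,"y":1.7,"z":-1.1,"turn":0,"fingers":6},{"x":-9,"y":3.5,"z":-1.1,"turn":0,"fingers":6},{"x":-13.5,"y":5.2,"z":-1.1,"turn":0,"fingers":6},{"x":-18.2,"y":7.1,"z":-1.1,"turn":0,"fingers":6},{"x":-18.2,"y":7.1,"z":-1.1,"turn":0,"fingers":6},{"x":-18.2,"y":7.1,"z":-1.1,"turn":0,"fingers":6}]'|head -1; python3 go.py p,-128,-150,232,0
```

```text
time_s: 18.4
t 18.4 press [-129.0, -152.8, 322.5] bin [-144.4, -499.4, 322.5] F [ 0.6  1.2 -1. ] w 0.0593 g 0.0
p -128.0 -150.0 232.0 -> shift cm [0.27 0.12 9.05] turn -0.1
```

```bash
python3 -m pendant '[{"x":0.2,"y":0.1,"z":3,"turn":0,"fingers":6},{"x":0.2,"y":0.1,"z":6,"turn":0,"fingers":6},{"x":0.2,"y":0.1,"z":9,"turn":0,"fingers":6},{"x":0.2,"y":0.1,"z":9,"turn":0,"fingers":6},{"x":0.2,"y":0.1,"z":9,"turn":0,"fingers":6}]'|head -1; python3 go.py p,-128,-150,232,0
python3 - <<'E'
from station import optics
import cv2
p=optics.snapshot("wrist"); cv2.imwrite("pics/w4.png",p["img"][:,:,::-1])
E
```

```text
time_s: 18.9
t 18.9 press [-128.1, -148.0, 234.0] bin [-141.2, -495.7, 234.0] F [ 0.   0.3 -0.5] w 0.0602 g 0.0
p -128.0 -150.0 232.0 -> shift cm [-0.2   0.01  0.2 ] turn 0.2
```

View pics/w4.png

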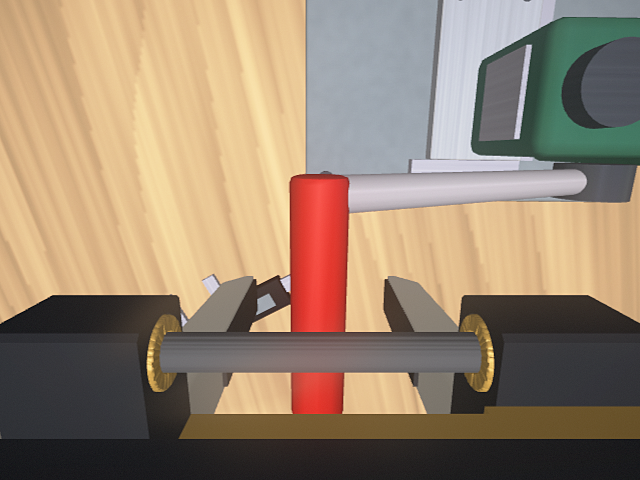

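The bar is centred between the fingers. I'll grip it.

```bash
python3 -m pendant '[{"x":0,"y":0,"z":0.2,"turn":0,"fingers":1},{"x":0,"y":0,"z":0.2,"turn":0,"fingers":1},{"x":0,"y":0,"z":0.2,"turn":0,"fingers":1},{"x":0,"y":0,"z":0.2,"turn":0,"fingers":1},{"x":0,"y":0,"z":0.2,"turn":0,"fingers":1},{"x":0,"y":0,"z":0.2,"turn":0,"fingers":1}]' 50|head -1; python3 go.py
```

```text
time_s: 19.55
t 19.55 press [-129.0, -149.5, 231.8] bin [-142.8, -496.5, 231.8] F [-1.9  0.2  3. ] w 0.0224 g 50.0
```

```bash
python3 -m pendant '[{"x":0,"y":-0.45,"z":0.9,"turn":0,"fingers":1},{"x":0,"y":-0.87,"z":1.8,"turn":0,"fingers":1},{"x":0,"y":-1.25,"z":2.7,"turn":0,"fingers":1},{"x":0,"y":-1.56,"z":3.7,"turn":0,"fingers":1},{"x":0,"y":-1.85,"z":4.65,"turn":0,"fingers":1},{"x":0,"y":-2.05,"z":5.6,"turn":0,"fingers":1},{"x":0,"y":-2.25,"z":6.6,"turn":0,"fingers":1},{"x":0,"y":-2.35,"z":7.6,"turn":0,"fingers":1}]'|head -1; python3 go.py p,-152.5,-150,136,0 p,-128,-150,40,0
```

```text
time_s: 20.35
t 20.35 press [-151.9, -149.2, 156.5] bin [-162.5, -485.0, 156.5] F [-4.6  1.6 10.1] w 0.0229 g 50.0
p -152.5 -150.0 136.0 -> shift cm [-0.07 -0.06  2.05] turn 0.1
p -128.0 -150.0 40.0 -> shift cm [-0.08  2.38 11.65] turn 0.1
```

```bash
python3 -m pendant '[{"x":0,"y":-0.08,"z":1,"turn":0,"fingers":1},{"x":0,"y":-0.1,"z":2,"turn":0,"fingers":1},{"x":0,"y":-0.08,"z":3,"turn":0,"fingers":1},{"x":0,"y":0,"z":4,"turn":0,"fingers":1},{"x":0,"y":0.12,"z":5,"turn":0,"fingers":1},{"x":0,"y":0.3,"z":6,"turn":0,"fingers":1},{"x":0,"y":0.55,"z":7,"turn":0,"fingers":1},{"x":0,"y":0.8,"z":7.9,"turn":0,"fingers":1}]'|head -1; python3 go.py p,-128,-150,40,0
```

```text
time_s: 21.15
t 21.15 press [-147.1, -149.3, 76.5] bin [-158.4, -487.4, 76.5] F [-8.2  2.5 10. ] w 0.0229 g 50.0
p -128.0 -150.0 40.0 -> shift cm [-0.07  1.93  3.63] turn 0.1
```

```bash
python3 -m pendant '[{"x":0,"y":0.3,"z":0.9,"turn":0,"fingers":1},{"x":0,"y":0.7,"z":1.9,"turn":0,"fingers":1},{"x":0,"y":1.1,"z":2.8,"turn":0,"fingers":1},{"x":0,"y":1.5,"z":3.5,"turn":0,"fingers":1},{"x":0,"y":1.6,"z":3.8,"turn":0,"fingers":1},{"x":0,"y":1.6,"z":3.8,"turn":0,"fingers":1}]'|head -1; python3 go.py p,-128,-150,40,0
```

```text
time_s: 21.75
t 21.75 press [-133.8, -149.4, 37.7] bin [-146.9, -494.1, 37.7] F [-9.9  3.2  9.7] w 0.023 g 50.0
p -128.0 -150.0 40.0 -> shift cm [-0.06  0.58 -0.24] turn 0.1
```

```bash
python3 -m pendant '[{"x":0,"y":0.3,"z":0.2,"turn":0,"fingers":1},{"x":0,"y":0.5,"z":0.5,"turn":0,"fingers":1},{"x":0,"y":0.5,"z":0.5,"turn":0,"fingers":1},{"x":0,"y":0.5,"z":0.5,"turn":0,"fingers":1}]'|head -1; python3 go.py p,-128,-150,40,0
```

```text
time_s: 22.15
t 22.15 press [-131.5, -149.5, 32.4] bin [-144.9, -495.3, 32.4] F [-12.    4.    7.3] w 0.0228 g 50.0
p -128.0 -150.0 40.0 -> shift cm [-0.05  0.34 -0.77] turn 0.1
```

I can't view more pictures, so I'll check the lever angle with image code on the red bar.

```bash
cat > lev.py <<'E'
import cv2,numpy as np
from geo import *; from go import PR
from station import optics
def red(img,n,th0):  # red pixels in window around the lever's sweep
    c=np.vstack([uv(n,W(PR,bar(t))) for t in np.linspace(0,1.1,6)])
    m=((img[...,0]>120)&(img[...,1]<60)&(img[...,2]<60)).astype(np.uint8)
    w=np.zeros_like(m); (a,b),(d,e)=c.min(0)-8,c.max(0)+8; w[int(b):int(e),int(a):int(d)]=1
    k,l,s,_=cv2.connectedComponentsWithStats(m*w); 
    return np.argwhere((m*w)>0)[:,::-1],s[1:,:5].tolist()
def bar(t):
    f=.5-t; return [(.0475-.2*np.cos(f),y,.155+.2*np.sin(f)) for y in(-.092,-.11,-.202)]
def report(img,n):
    q,s=red(img,n,0); print(n,"n",len(q),"blobs",[x for x in s if x[4]>5],"leftmost",q[q[:,0]<=q[:,0].min()+2].mean(0).round(1) if len(q) else None)
for n in("side","top"):
    report(C[n]["img"],n); report(optics.snapshot(n)["img"],n)
    for t in(0,.8,.9,.95,1.,1.05): print(t,uv(n,W(PR,bar(t))).round(1).tolist())
E
python3 lev.py
```

```text
side n 232 blobs [[350, 208, 38, 16, 231]] leftmost [351.3 220.4]
side n 110 blobs [[346, 267, 19, 11, 110]] leftmost [347.4 274. ]
0 [[349.7, 223.1], [355.7, 221.0], [385.4, 210.8]]
0.8 [[349.5, 270.7], [355.1, 268.6], [383.2, 257.9]]
0.9 [[347.8, 274.1], [353.4, 272.0], [381.2, 261.4]]
0.95 [[346.8, 275.6], [352.4, 273.5], [380.1, 262.9]]
1.0 [[345.8, 276.9], [351.3, 274.8], [378.9, 264.2]]
1.05 [[344.7, 278.0], [350.2, 275.9], [377.7, 265.4]]
top n 438 blobs [[333, 252, 50, 20, 438]] leftmost [334.1 256.3]
top n 36 blobs [[330, 257, 8, 6, 36]] leftmost [331.4 259.1]
0 [[333.2, 256.4], [341.3, 258.2], [382.8, 267.7]]
0.8 [[330.1, 263.3], [337.4, 265.0], [374.4, 273.4]]
0.9 [[330.6, 260.6], [337.7, 262.2], [374.3, 270.6]]
0.95 [[330.9, 259.0], [338.0, 260.6], [374.3, 268.9]]
1.0 [[331.2, 257.2], [338.3, 258.8], [374.4, 267.1]]
1.05 [[331.6, 255.3], [338.6, 256.9], [374.5, 265.1]]
```

θ looks like 0.95–1.0. I'll press a little more to feel the stop.

```bash
python3 -m pendant '[{"x":0,"y":0.1,"z":0.3,"turn":0,"fingers":1},{"x":0,"y":0.2,"z":0.6,"turn":0,"fingers":1},{"x":0,"y":0.2,"z":0.6,"turn":0,"fingers":1},{"x":0,"y":0.2,"z":0.6,"turn":0,"fingers":1}]' 60|head -1; python3 go.py; python3 lev.py|grep -E "n [0-9]+ blobs"
```

```text
time_s: 22.65
t 22.65 press [-129.2, -149.5, 27.8] bin [-142.9, -496.5, 27.8] F [-14.    3.5  18.1] w 0.0232 g 60.0
side n 232 blobs [[350, 208, 38, 16, 231]] leftmost [351.3 220.4]
side n 109 blobs [[346, 268, 19, 11, 109]] leftmost [347.5 275.4]
top n 438 blobs [[333, 252, 50, 20, 438]] leftmost [334.1 256.3]
top n 33 blobs [[331, 256, 7, 6, 33]] leftmost [332.1 258.5]
```

```bash
python3 -m pendant '[{"x":0,"y":0.1,"z":0.2,"turn":0,"fingers":1},{"x":0,"y":0.15,"z":0.3,"turn":0,"fingers":1},{"x":0,"y":0.15,"z":0.3,"turn":0,"fingers":1}]' 60|head -1; python3 go.py p,-152.5,-150,130,0 p,-128,-150,223,0; python3 lev.py|grep -E "n [0-9]+ blobs"
```

```text
time_s: 23.05
t 23.05 press [-128.8, -149.5, 26.6] bin [-142.6, -496.7, 26.6] F [-16.8   4.8  35.9] w 0.023 g 60.0
p -152.5 -150.0 130.0 -> shift cm [ -0.08  -2.56 -10.29] turn 0.1
p -128.0 -150.0 223.0 -> shift cm [ -0.11  -0.29 -19.63] turn 0.1
side n 232 blobs [[350, 208, 38, 16, 231]] leftmost [351.3 220.4]
side n 108 blobs [[346, 268, 18, 11, 108]] leftmost [347.4 275.4]
top n 438 blobs [[333, 252, 50, 20, 438]] leftmost [334.1 256.3]
top n 35 blobs [[331, 256, 7, 6, 35]] leftmost [332.  258.3]
```

The stop is firm: 36 N and the bar isn't moving. Now I guide it back up along the arc.

```bash
python3 -m pendant '[{"x":0,"y":-0.45,"z":-0.9,"turn":0,"fingers":1},{"x":0,"y":-0.87,"z":-1.8,"turn":0,"fingers":1},{"x":0,"y":-1.25,"z":-2.7,"turn":0,"fingers":1},{"x":0,"y":-1.56,"z":-3.7,"turn":0,"fingers":1},{"x":0,"y":-1.85,"z":-4.65,"turn":0,"fingers":1},{"x":0,"y":-2.05,"z":-5.6,"turn":0,"fingers":1},{"x":0,"y":-2.25,"z":-6.6,"turn":0,"fingers":1},{"x":0,"y":-2.35,"z":-7.6,"turn":0,"fingers":1}]'|head -1; python3 go.py p,-128,-150,220,0
```

```text
time_s: 23.95
t 23.95 press [-151.8, -149.4, 98.8] bin [-162.5, -485.2, 98.8] F [-9.2  3.6  1.1] w 0.0227 g 60.0
p -128.0 -150.0 220.0 -> shift cm [ -0.07   2.14 -12.17] turn 0.0
```

```bash
python3 -m pendant '[{"x":0,"y":-0.08,"z":-1,"turn":0,"fingers":1},{"x":0,"y":-0.1,"z":-2,"turn":0,"fingers":1},{"x":0,"y":-0.08,"z":-3,"turn":0,"fingers":1},{"x":0,"y":0,"z":-4,"turn":0,"fingers":1},{"x":0,"y":0.12,"z":-5,"turn":0,"fingers":1},{"x":0,"y":0.3,"z":-6,"turn":0,"fingers":1},{"x":0,"y":0.55,"z":-7,"turn":0,"fingers":1},{"x":0,"y":0.8,"z":-7.9,"turn":0,"fingers":1}]'|head -1; python3 go.py p,-128,-150,220,0;  python3 lev.py|grep -E "n [0-9]+ blobs"
```

```text
time_s: 24.75
t 24.75 press [-149.2, -149.4, 176.1] bin [-160.2, -486.5, 176.1] F [-17.6   4.5   3.8] w 0.023 g 60.0
p -128.0 -150.0 220.0 -> shift cm [-0.06  1.97 -4.45] turn 0.0
side n 232 blobs [[350, 208, 38, 16, 231]] leftmost [351.3 220.4]
side n 125 blobs [[352, 232, 21, 13, 125]] leftmost [353.3 239.7]
top n 438 blobs [[333, 252, 50, 20, 438]] leftmost [334.1 256.3]
top n 71 blobs [[330, 261, 9, 10, 71]] leftmost [331.3 265.5]
```

```bash
python3 -m pendant '[{"x":0,"y":0.4,"z":-0.9,"turn":0,"fingers":1},{"x":0,"y":0.8,"z":-1.8,"turn":0,"fingers":1},{"x":0,"y":1.2,"z":-2.7,"turn":0,"fingers":1},{"x":0,"y":1.6,"z":-3.6,"turn":0,"fingers":1},{"x":0,"y":2,"z":-4.4,"turn":0,"fingers":1},{"x":0,"y":2,"z":-4.4,"turn":0,"fingers":1}]'|head -1; python3 go.py p,-128,-150,220,0;  python3 lev.py|grep -E "n [0-9]+ blobs"
```

```text
time_s: 25.45
t 25.45 press [-135.1, -149.5, 219.8] bin [-148.0, -493.6, 219.8] F [-29.7   7.5  13.5] w 0.0227 g 60.0
p -128.0 -150.0 220.0 -> shift cm [-0.05  0.7  -0.05] turn 0.0
side n 232 blobs [[350, 208, 38, 16, 231]] leftmost [351.3 220.4]
side n 124 blobs [[350, 217, 21, 13, 124]] leftmost [351.5 224.3]
top n 438 blobs [[333, 252, 50, 20, 438]] leftmost [334.1 256.3]
top n 88 blobs [[332, 254, 10, 11, 88]] leftmost [333.2 259. ]
```

```bash
python3 -m pendant '[{"x":0,"y":0,"z":-0.5,"turn":0,"fingers":1},{"x":0,"y":0,"z":-1,"turn":0,"fingers":1},{"x":0,"y":0,"z":-1.5,"turn":0,"fingers":1},{"x":0,"y":0,"z":-1.8,"turn":0,"fingers":1},{"x":0,"y":0,"z":-1.8,"turn":0,"fingers":1}]'|head -1; python3 go.py p,-128,-150,220,0;  python3 lev.py|grep -E "n [0-9]+ blobs"
```

```text
time_s: 26.05
t 26.05 press [-129.0, -149.5, 232.5] bin [-142.8, -496.6, 232.5] F [-11.3   3.1 -23.3] w 0.0227 g 60.0
p -128.0 -150.0 220.0 -> shift cm [-0.05  0.15  1.25] turn 0.1
side n 232 blobs [[350, 208, 38, 16, 231]] leftmost [351.3 220.4]
side n 125 blobs [[349, 213, 21, 12, 125]] leftmost [350.4 219.6]
top n 438 blobs [[333, 252, 50, 20, 438]] leftmost [334.1 256.3]
top n 88 blobs [[333, 252, 10, 11, 88]] leftmost [334.1 256.1]
```

The lever is back at its initial grasp pose, with the fingers pulling up against the upper stop. I'll relax, release and retreat upward.

```bash
python3 -m pendant '[{"x":0,"y":-0.2,"z":0.1,"turn":0,"fingers":1},{"x":0,"y":-0.3,"z":0.1,"turn":0,"fingers":6},{"x":0,"y":-0.3,"z":0.1,"turn":0,"fingers":6},{"x":0,"y":-0.3,"z":0.1,"turn":0,"fingers":6},{"x":0,"y":-0.3,"z":-3,"turn":0,"fingers":6},{"x":0,"y":-0.3,"z":-7,"turn":0,"fingers":6},{"x":0,"y":-0.3,"z":-11,"turn":0,"fingers":6},{"x":0,"y":-0.3,"z":-11,"turn":0,"fingers":6}]'|head -1
python3 -m pendant '[{"x":-5,"y":-3,"z":0,"turn":0,"fingers":6},{"x":-10,"y":-6,"z":0,"turn":0,"fingers":6},{"x":-10,"y":-6,"z":0,"turn":0,"fingers":6},{"x":-10,"y":-6,"z":0,"turn":0,"fingers":6}]'|head -1; python3 go.py; python3 lev.py|grep -E "n [0-9]+ blobs"
python3 - <<'E'
from station import optics
import cv2,numpy as np
from geo import *; from go import PR
# blank: same as before the lever? compare top view patch against top3
a=cv2.imread("pics/top3.png")[165:215,278:316]; b=optics.snapshot("top")["img"][155:225,268:326,::-1].copy()
r=cv2.matchTemplate(b,a,cv2.TM_CCOEFF_NORMED); print(cv2.minMaxLoc(r)[1],cv2.minMaxLoc(r)[3],"expect (10,10)")
c=optics.snapshot("side")["img"][...,::-1]; d=cv2.imread("pics/side3.png"); print("bin diff",cv2.absdiff(c[330:430,155:270],d[330:430,155:270]).mean())
E
```

```text
time_s: 26.95
time_s: 27.35
t 27.35 press [-178.0, -252.7, 351.9] bin [-236.4, -562.0, 351.9] F [ 0.2 -0.5  0.3] w 0.0599 g 0.0
side n 232 blobs [[350, 208, 38, 16, 231]] leftmost [351.3 220.4]
side n 244 blobs [[350, 208, 38, 17, 244]] leftmost [351.3 220.4]
top n 438 blobs [[333, 252, 50, 20, 438]] leftmost [334.1 256.3]
top n 485 blobs [[332, 252, 51, 20, 485]] leftmost [333.5 256.6]
0.9928231835365295 (10, 10) expect (10,10)
bin diff 10.020289855072464
```

Run:
```python
from station import optics
import cv2,numpy as np
for n,(v0,v1,u0,u1) in dict(top=(215,315,105,190),side=(330,430,155,270)).items():
    a=cv2.imread(f"pics/{n}3.png"); b=optics.snapshot(n)["img"][...,::-1].copy()
    r=cv2.matchTemplate(b[v0-10:v1+10,u0-10:u1+10],a[v0:v1,u0:u1],cv2.TM_CCOEFF_NORMED); print(n,cv2.minMaxLoc(r)[1],cv2.minMaxLoc(r)[3],a[v0:v1,u0:u1].mean(),b[v0:v1,u0:u1].mean())
```

```text
top 0.9953783750534058 (10, 10) 114.5356862745098 114.91541176470588
side 0.9986810088157654 (10, 10) 127.54011594202899 117.57049275362318
```

The bin scene hasn't changed (only overall brightness differs), the blank is home and the lever is up. Handing in.

```bash
python3 -c "from station import hand_in; print(hand_in())"
```

```text
the job is handed in; nothing more can be done
None
```

I handed the job in at about 27 s on the robot's clock: by my force and image checks, the sleeve is upright in the bin, the blank is flush home, and the lever went to its stop and was guided back up to rest; no verdict was returned.

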